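Clear the drip trays from under the spice stacks in a pull-out basket

TASK

Release the lever, pull the basket out to its mark and lock it there; then slide every drip tray out from under its stack of spice boxes without lifting or toppling any box, lay the trays flat in the grey wash-up tub, and stand the ramekin upright in the basket's free left-hand bay. With all that done, release the lever again, push the basket fully home and lock it, leaving the stacks standing in their bays and everything else on the counter where it is.

Things in the scene. Friction and masses are not known exactly. Their poses are not given: they have to be found in the camera images.
- basket (a joint): Steel basket. Slides along the runner's -y (robot's right), m: 0 = fully home (end stop, partly under the white cabinet end), 0.17 = out at its mark (white line on the sill opposite the lever), 0.19 = outer stop. Moves with 2 to 4 N. Its front strip has two notches for the lever's tongue: the lever locks it, and closes only with the basket within about 5 mm of 0 or 0.17.
- basket_floor (a point): Point on the basket's floor, 34 mm above the counter, moving with it. x away from the robot, y along the runner, z up. Floor: x -58..+82, y -177..+177 mm. Back wall (x = 80) and ends 66 mm high. Dividers 50 mm high at y = -101, -27, +47 mm make, from the handle, three 70 mm box bays (middles y = -138, -64, +10) and the ramekin bay. Stack fronts are near x = 1 mm.
- front_wires (a point): Middle of the lower of two front wires, 6 mm thick, along the basket's y at basket_floor x = -7 mm, 15 and 51 mm above the floor. The 12 mm gap under the lower one lets a drip tray slide out towards the robot (-x) while the wires hold the boxes back; a tray is clear of it once drawn out 75 mm or more.
- basket_handle (a point): Middle of the basket's handle, a bar 10 mm thick and 60 mm long along the basket's x, on the right-hand (-y) end of the basket, 88 mm above the counter, its centre line 45 mm off the end plate: can be pinched from above across y.
- ramekin_bay (a point): Centre of the floor of the free bay at the left (+y) end of the basket, 124 mm (y) by 84 mm (x) inside, floor 34 mm above the counter. While the basket is home it is partly under the roof of the fixed white cabinet end (130 mm wide in x, 145 mm in y, top 146 mm above the counter, near edge 255 mm along the runner's +y from basket_floor at the mark); at the mark it is open from above.
- lever (a joint): Release lever in front of the basket, pivot along the runner's y, rad: 0 = locked (rod leans 0.65 rad from upright towards the robot), 0.85 = released (stop; rod leans 0.20 rad away from the robot). Stays where left; needs 2 to 3 N at the tip. It cannot come below about 0.3 when the basket is off a notch.
- lever_tip (a point): Centre of the lever's black ball, 20 mm across, at the end of a 12 mm thick rod, 85 mm from the pivot; moves with the lever.
- lever_pivot (a point): Lever's pivot, on the fixed runner, 26 mm above the counter. Axes as the runner's: x away from the robot, y along the runner, z up; the lever swings in the x-z plane. It stands in front of the ramekin bay when the basket is at its mark.
- tub: Grey plastic wash-up tub, fixed, outside 256 x 166 x 45 mm (x, y, z), walls and floor 5 mm, open above. Origin: centre of its underside.
- ramekin: White ceramic ramekin, 60 mm across the rim, 42 mm high, about 130 g, upright on the counter at the front left. Origin: centre of its underside.
- tray0: Aluminium drip tray under the stack in the bay at the handle end (basket_floor y = -138 mm), absent in some starts (2 or 3 of the 3 are there). Plate 113 x 60 x 5 mm (x, y, z), 140 g; upright pull tab 8 x 20 x 36 mm (x, y, z) on it at tray x = -49.5 mm, top 41 mm above the underside, in front of the front wires. Origin: centre of the underside, x away from the tab.
- box0_low: clear polycarbonate spice box with snap lid, 72 x 56 x 36 mm (x, y, z), about 110 g. Origin: centre of its underside. Lower box of the stack in the bay at the handle end (basket_floor y = -138 mm), standing on its tray if there is one.
- box0_top: clear polycarbonate spice box with snap lid, 72 x 56 x 36 mm (x, y, z), about 110 g. Origin: centre of its underside. Upper box of that stack, on box0_low.
- tray1: Aluminium drip tray under the stack in the second bay from the handle (basket_floor y = -64 mm), absent in some starts (2 or 3 of the 3 are there). Plate 113 x 60 x 5 mm (x, y, z), 140 g; upright pull tab 8 x 20 x 36 mm (x, y, z) on it at tray x = -49.5 mm, top 41 mm above the underside, in front of the front wires. Origin: centre of the underside, x away from the tab.
- box1_low: clear polycarbonate spice box with snap lid, 72 x 56 x 36 mm (x, y, z), about 110 g. Origin: centre of its underside. Lower box of the stack in the second bay from the handle (basket_floor y = -64 mm), standing on its tray if there is one.
- box1_top: clear polycarbonate spice box with snap lid, 72 x 56 x 36 mm (x, y, z), about 110 g. Origin: centre of its underside. Upper box of that stack, on box1_low.
- tray2: Aluminium drip tray under the stack in the third bay from the handle (basket_floor y = +10 mm), absent in some starts (2 or 3 of the 3 are there). Plate 113 x 60 x 5 mm (x, y, z), 140 g; upright pull tab 8 x 20 x 36 mm (x, y, z) on it at tray x = -49.5 mm, top 41 mm above the underside, in front of the front wires. Origin: centre of the underside, x away from the tab.
- box2_low: clear polycarbonate spice box with snap lid, 72 x 56 x 36 mm (x, y, z), about 110 g. Origin: centre of its underside. Lower box of the stack in the third bay from the handle (basket_floor y = +10 mm), standing on its tray if there is one.
- box2_top: clear polycarbonate spice box with snap lid, 72 x 56 x 36 mm (x, y, z), about 110 g. Origin: centre of its underside. Upper box of that stack, on box2_low.
- spoon: Bystander, leave alone: wooden masala spoon, 200 mm, lying on the counter near the robot. Origin: centre of its underside (spoon: near its middle).
- tadka_pan: Bystander, leave alone: small steel tadka pan, 84 mm across, handle folded round, on the counter near the robot. Origin: centre of its underside.
- tumbler: Bystander, leave alone: steel tumbler, 64 mm across, 85 mm high, far left. Origin: centre of its underside.
- tin: Bystander, leave alone: small steel salt tin, 50 mm across, 55 mm high, beyond the tub. Origin: centre of its underside.
There are look-alikes about, which are no part of the job. What is shaped like the tray2 but green, pink or purple is not meant.

How it is judged (in metres and radians):
On the way, in this order (a step that is already met when the one before it is completed fails the run):
1. the basket is locked at its mark, the trays still under their stacks (value of joint basket between 0.161 and 0.179 m and value of joint lever below 0.12 rad and x of tray0 in the frame of basket_floor between -0.012 and 0.035 m and y of tray0 in the frame of basket_floor between -0.2 and 0.2 m and z of tray0 in the frame of basket_floor between -0.006 and 0.012 m and x of tray1 in the frame of basket_floor between -0.012 and 0.035 m and y of tray1 in the frame of basket_floor between -0.2 and 0.2 m and z of tray1 in the frame of basket_floor between -0.006 and 0.012 m and x of tray2 in the frame of basket_floor between -0.012 and 0.035 m and y of tray2 in the frame of basket_floor between -0.2 and 0.2 m and z of tray2 in the frame of basket_floor between -0.006 and 0.012 m), for 0.2 s.
2. with the basket locked at its mark, all trays lie in the tub, the ramekin stands in its bay and the stacks stand (value of joint basket between 0.161 and 0.179 m and value of joint lever below 0.12 rad and x of tray0 in the frame of tub between -0.12 and 0.12 m and y of tray0 in the frame of tub between -0.075 and 0.075 m and z of tray0 in the frame of tub between -0.005 and 0.03 m and angle between each of tray0, tray1, tray2's own z axis and vertical below 0.25 rad and linear speed of each of tray0, tray1, tray2, ramekin below 0.03 m/s and x of tray1 in the frame of tub between -0.12 and 0.12 m and y of tray1 in the frame of tub between -0.075 and 0.075 m and z of tray1 in the frame of tub between -0.005 and 0.03 m and x of tray2 in the frame of tub between -0.12 and 0.12 m and y of tray2 in the frame of tub between -0.075 and 0.075 m and z of tray2 in the frame of tub between -0.005 and 0.03 m and x of ramekin in the frame of basket_floor between 0 and 0.08 m and y of ramekin in the frame of basket_floor between 0.06 and 0.162 m and z of ramekin in the frame of basket_floor between -0.006 and 0.01 m and angle between ramekin's own z axis and vertical below 0.15 rad and x of box0_low in the frame of basket_floor between 0.015 and 0.062 m and y of box0_low in the frame of basket_floor between -0.163 and -0.113 m and z of box0_low in the frame of basket_floor between -0.006 and 0.01 m and angle between each of box0_low, box0_top, box1_low, box1_top, box2_low, box2_top's own z axis and vertical below 0.12 rad and x of box0_top in the frame of basket_floor between 0.015 and 0.062 m and y of box0_top in the frame of basket_floor between -0.163 and -0.113 m and z of box0_top in the frame of basket_floor between 0.028 and 0.048 m and x of box1_low in the frame of basket_floor between 0.015 and 0.062 m and y of box1_low in the frame of basket_floor between -0.089 and -0.039 m and z of box1_low in the frame of basket_floor between -0.006 and 0.01 m and x of box1_top in the frame of basket_floor between 0.015 and 0.062 m and y of box1_top in the frame of basket_floor between -0.089 and -0.039 m and z of box1_top in the frame of basket_floor between 0.028 and 0.048 m and x of box2_low in the frame of basket_floor between 0.015 and 0.062 m and y of box2_low in the frame of basket_floor between -0.015 and 0.035 m and z of box2_low in the frame of basket_floor between -0.006 and 0.01 m and x of box2_top in the frame of basket_floor between 0.015 and 0.062 m and y of box2_top in the frame of basket_floor between -0.015 and 0.035 m and z of box2_top in the frame of basket_floor between 0.028 and 0.048 m), for 0.2 s.
At the end, for the whole second after the job is handed in: basket home (10 mm), lever locked (under 0.12 rad); every tray flat (0.25 rad) and at rest in the tub; ramekin upright (0.15 rad) on its bay's floor; each stack in its bay (boxes within 25 mm of the middle), lower box on the basket floor, upper on it, upright (0.12 rad) (value of joint basket below 0.01 m and value of joint lever below 0.12 rad and x of tray0 in the frame of tub between -0.12 and 0.12 m and y of tray0 in the frame of tub between -0.075 and 0.075 m and z of tray0 in the frame of tub between -0.005 and 0.03 m and angle between each of tray0, tray1, tray2's own z axis and vertical below 0.25 rad and linear speed of each of tray0, tray1, tray2, ramekin below 0.03 m/s and x of tray1 in the frame of tub between -0.12 and 0.12 m and y of tray1 in the frame of tub between -0.075 and 0.075 m and z of tray1 in the frame of tub between -0.005 and 0.03 m and x of tray2 in the frame of tub between -0.12 and 0.12 m and y of tray2 in the frame of tub between -0.075 and 0.075 m and z of tray2 in the frame of tub between -0.005 and 0.03 m and x of ramekin in the frame of basket_floor between 0 and 0.08 m and y of ramekin in the frame of basket_floor between 0.06 and 0.162 m and z of ramekin in the frame of basket_floor between -0.006 and 0.01 m and angle between ramekin's own z axis and vertical below 0.15 rad and x of box0_low in the frame of basket_floor between 0.015 and 0.062 m and y of box0_low in the frame of basket_floor between -0.163 and -0.113 m and z of box0_low in the frame of basket_floor between -0.006 and 0.01 m and angle between each of box0_low, box0_top, box1_low, box1_top, box2_low, box2_top's own z axis and vertical below 0.12 rad and x of box0_top in the frame of basket_floor between 0.015 and 0.062 m and y of box0_top in the frame of basket_floor between -0.163 and -0.113 m and z of box0_top in the frame of basket_floor between 0.028 and 0.048 m and x of box1_low in the frame of basket_floor between 0.015 and 0.062 m and y of box1_low in the frame of basket_floor between -0.089 and -0.039 m and z of box1_low in the frame of basket_floor between -0.006 and 0.01 m and x of box1_top in the frame of basket_floor between 0.015 and 0.062 m and y of box1_top in the frame of basket_floor between -0.089 and -0.039 m and z of box1_top in the frame of basket_floor between 0.028 and 0.048 m and x of box2_low in the frame of basket_floor between 0.015 and 0.062 m and y of box2_low in the frame of basket_floor between -0.015 and 0.035 m and z of box2_low in the frame of basket_floor between -0.006 and 0.01 m and x of box2_top in the frame of basket_floor between 0.015 and 0.062 m and y of box2_top in the frame of basket_floor between -0.015 and 0.035 m and z of box2_top in the frame of basket_floor between 0.028 and 0.048 m); the robot touches nothing.
It fails at once if a clear box is tipped over or lifted (angle between any of box0_low, box0_top, box1_low, box1_top, box2_low, box2_top's own z axis and vertical above 0.45 rad or z of any of box0_low, box1_low, box2_low in the frame of basket_floor above 0.035 m or z of any of box0_top, box1_top, box2_top in the frame of basket_floor above 0.075 m).
It fails at once if a bystander is knocked more than 30 mm aside (distance of any of spoon, tadka_pan, tumbler, tin from where it was at the start of the episode above 0.03 m).
Of tray0, tray1, tray2 only 2 to 3 are there at a start; the rules pass over those that are not, and their reading is None.
At some moment in a run one of ramekin may be knocked a few centimetres aside while the robot is not near it.
It also fails if it takes over 208 s, if anything falls off the work surface, if the arm or the gripper's body presses on something with over 40 N, if the wrist force passes 120 N, or if a joint passes its speed limit or range.

ROBOT

A 6-joint arm with a two-finger parallel gripper is mounted at the origin on the work surface. World frame = base frame: x ahead of the robot, y to its left, z up, the work surface at z = 0. Lengths are in m, angles in degrees, forces in N, time in s.
With the tool pointing down it reaches from about 0.4 to 0.825 m from the base axis. Payload 7 kg.
Tool frame: the origin (TCP) lies midway between the tips of the shut fingers; the grasp point (between the pads) lies 19 mm behind it; z points along the fingers, y is the line along which they close (so a half turn about z gives the same grasp; the last joint's range is limited). The gripper opens to 88 mm and grips with 3 to 60 N. Pads are 19 mm wide; open, the fingers measure 130 mm over their backs; the gripper's body (78 mm by 193 mm) begins 47 mm behind the grasp point.
Start: joints at [92.367, 20.546, 0.682, 0, -70.136, -16.507], TCP at [0.165, 0.655, 0.227] pointing down, gripper open.
Joint ranges: [-176.03, 176.03], [-82.01, 121.73], [-58.28, 71.71], [-173.87, 95.51], [-174.79, -0.11], [-173.66, 173.66]. Speed limits (degrees/s): [136.94, 136.94, 172.46, 180, 180, 180].

INTERFACE

Orientations are given as a 3x3 rotation matrix whose columns are the frame's x, y, z axes.
In Python, from rig import robot gives the robot as it stands. Calls block until the motion is done:
- robot.goto(position, orientation): joint-space move of the TCP to a pose.
- robot.servo_line(position, ori=None, speed=0.15): straight line of the TCP; ori=None keeps the orientation; speed is the mean speed in m/s.
- robot.movej(angles): joint-space move.
- robot.move_gripper(opening): opening from 0.0 (shut) to 1.0 (fully open); the grip force is fixed at half the most; returns when the fingers have stopped.
- robot.dwell(seconds).
- robot.ik(position, orientation): joint angles nearest the present ones, or None.
- robot.grab_frame(name): name is "scene" or "top" or "wrist"; returns (picture, depth): 480x640x3 uint8, red, green, blue; 480x640 float32, m along the optical axis (not along the pixel's ray), 0 where there is no reading.
- robot.camera_info(name): a dict with "vfov" (degrees; the focal length in pixels is half the picture's height over the tangent of half this angle, whatever the lens; pixels are square), "cx", "cy" (the principal point, pixels), "k1" (the pictures are not rectified: a ray, as slopes to the right and down, at radius r is drawn at 1 + k1 r^2 times it, then the intrinsics apply), "view" (4x4, takes a point from world to camera coordinates); the wrist camera has in their place "T_tool_cam" (4x4, takes a point from camera to tool coordinates, whose origin is the TCP and whose axes are the flange's). Camera axes: x right, y down, z forward; pixel columns grow to the right and rows downward; lengths in m; the calibration is good to about 2 mm. A picture is of the moment at which its call begins: read the wrist's pose just before it. camera_info takes no time and is no camera call.
A pose or a line that the arm cannot do raises robot.Unreachable and nothing moves.
- robot.job_done(): hands the job in; it is judged then, once.
Readings, each from a call of its own:
- robot.read_t(): time.
- robot.read_qpos(): joint angles.
- robot.read_qvel(): joint speeds.
- robot.read_effort(): joint torques, N m.
- robot.read_position(): TCP position.
- robot.read_tcp_rot(): TCP orientation.
- robot.read_force(): force on the tool from outside, world axes, zero at the start.
- robot.read_ft_torque(): the same for the moment, N m.
- robot.read_grip_width(): opening from 0.0 (shut) to 1.0 (fully open).
- robot.read_finger_force(): force on a finger pad.
Only numpy, scipy, OpenCV 4.12 (cv2) and the standard library are available. Lean on these libraries where they do the work, as an engineer would, in place of code of your own. Each camera call takes 0.05 s, during which the arm holds its last target. There are 200 camera calls.

## Working session

There is one attempt and no reset: what is moved stays moved. The work goes in short steps, each a Python script; the robot and the scene stay as the last script left them, time stands still between calls to the robot, and variables do not carry over. Pictures are saved under pics/ and viewed, at most 14 in all, crops included, and the job is handed in when it is done.

```bash
ls; mkdir -p pics; cat > h.py <<'E'
import numpy as np, cv2
from rig import robot
def cam(n):
    c=robot.camera_info(n); f=240/np.tan(np.radians(c['vfov'])/2)
    if n=='wrist':
        T=np.eye(4);T[:3,:3]=robot.read_tcp_rot();T[:3,3]=robot.read_position();M=T@np.array(c['T_tool_cam'])
    else: M=np.linalg.inv(np.array(c['view']))
    return dict(f=f,cx=c['cx'],cy=c['cy'],k1=c['k1'],M=M)
def rays(C,uv):
    uv=np.atleast_2d(np.array(uv,float)); d=(uv-[C['cx'],C['cy']])/C['f']; s=d.copy()
    for _ in range(20): s=d/(1+C['k1']*(s**2).sum(1,keepdims=True))
    return np.c_[s,np.ones(len(s))]
def onplane(C,uv,z):
    r=rays(C,uv)@C['M'][:3,:3].T; o=C['M'][:3,3]
    return o+r*((z-o[2])/r[:,2])[:,None]
def cloud(C,dep):
    v,u=np.mgrid[0:480,0:640]; r=rays(C,np.c_[u.ravel(),v.ravel()])
    p=(r*dep.ravel()[:,None])@C['M'][:3,:3].T+C['M'][:3,3]
    p[dep.ravel()==0]=np.nan
    return p.reshape(480,640,3)
def proj(C,p):
    q=(np.atleast_2d(p)-C['M'][:3,3])@C['M'][:3,:3]; s=q[:,:2]/q[:,2:]
    s=s*(1+C['k1']*(s**2).sum(1,keepdims=True)); return s*C['f']+[C['cx'],C['cy']]
def snap(n,fn=None):
    C=cam(n); im,d=robot.grab_frame(n)
    if fn: cv2.imwrite('pics/'+fn,im[:,:,::-1])
    return C,im,d,cloud(C,d)
E
python3 - <<'E'
from h import *
for n in('top','scene'):
    C,im,d,P=snap(n,n+'0.png'); np.savez(n+'0.npz',im=im,P=P); print(n,C['M'][:3].round(3).tolist(),C['f'],C['k1'])
E
```

```text
pics
top [[0.006, -0.986, 0.166, 0.37], [-1.0, -0.007, -0.005, 0.06], [0.007, -0.166, -0.986, 0.98]] 449.4465270579032 -0.08764307666319368
scene [[0.753, 0.461, -0.47, 1.172], [0.658, -0.535, 0.529, -0.668], [-0.008, -0.708, -0.706, 1.032]] 581.1311101828045 -0.1882872812379387
```

View pics/top0.png

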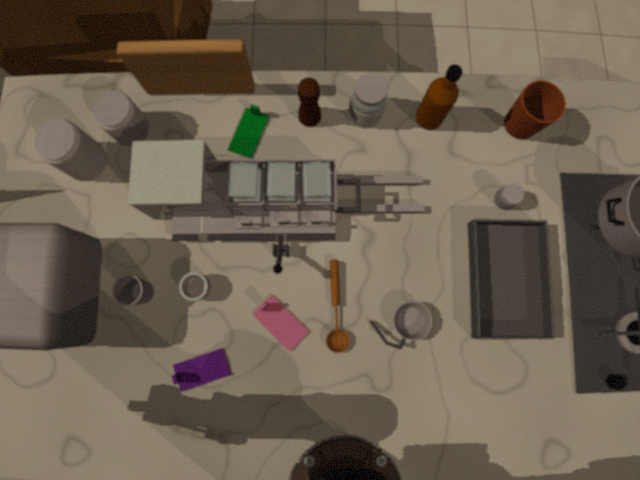

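View pics/scene0.png

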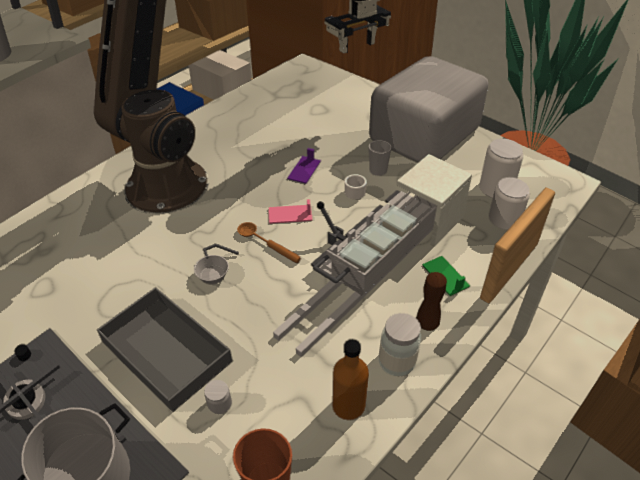

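```bash
python3 - <<'E'
from h import *
D=np.load('top0.npz');im,P=D['im'],D['P']
c=cv2.resize(im[120:300,150:450],None,fx=2.66,fy=2.66,interpolation=cv2.INTER_CUBIC); c=np.clip(c*1.7,0,255).astype(np.uint8)
S=np.load('scene0.npz')['im'][170:340,250:480]
s=np.clip(cv2.resize(S,None,fx=3.4,fy=3.4,interpolation=cv2.INTER_CUBIC)*1.4,0,255).astype(np.uint8)
cv2.imwrite('pics/topc.png',c[:,:,::-1]);cv2.imwrite('pics/scenec.png',s[:,:,::-1])
def show(n,u0,u1,v0,v1,z0,z1):
    p=P[v0:v1,u0:u1].reshape(-1,3);p=p[(p[:,2]>z0)&(p[:,2]<z1)]
    if len(p)==0: print(n,'none');return
    r=cv2.minAreaRect((p[:,:2]*1000).astype(np.float32)); print(n,len(p),'mean',p.mean(0).round(4),'med',np.median(p,0).round(4),'rect',np.round(r[0]),np.round(r[1]),round(r[2],1),'zmax',p[:,2].max().round(3))
show('boxes',205,345,150,210,.1,.13)
show('cabtop',120,215,130,215,.135,.16)
show('ball',268,288,258,280,.06,.2)
show('ramekin rim',170,215,265,310,.035,.06)
show('tubrim',455,565,205,350,.035,.06)
show('handle',330,375,160,235,.078,.1)
show('rails',360,440,165,230,.01,.05)
show('tin',485,535,175,215,.045,.07)
show('pan',370,440,295,355,.02,.09)
show('tumbler',105,150,265,315,.075,.1)
for uu in [(240,262),(272,298),(303,327)]: show('tab',*uu,205,228,.06,.09)
E
```

```text
boxes 3113 mean [0.6424 0.1331 0.1097] med [0.6419 0.1323 0.11  ] rect [642. 156.] [276. 108.] 86.4 zmax 0.118
cabtop 4701 mean [0.6438 0.3541 0.1448] med [0.6436 0.3535 0.1449] rect [646. 356.] [131. 146.] 0.8 zmax 0.151
ball 115 mean [0.4676 0.1376 0.0922] med [0.465  0.1374 0.0976] rect [470. 139.] [34. 18.] 0.3 zmax 0.107
ramekin rim 209 mean [0.4299 0.3184 0.0402] med [0.4298 0.3189 0.0404] rect [430. 318.] [55. 58.] 0.2 zmax 0.045
tubrim 1323 mean [ 0.4548 -0.3624  0.0426] med [ 0.4559 -0.368   0.0434] rect [ 466. -360.] [168. 289.] 89.4 zmax 0.05
handle 412 mean [ 0.6191 -0.0035  0.091 ] med [ 0.6187 -0.0076  0.0912] rect [634.   3.] [107.  61.] 0.2 zmax 0.1
rails 1026 mean [ 0.6378 -0.1056  0.019 ] med [ 0.615  -0.1054  0.0193] rect [ 639. -106.] [ 83. 143.] 0.3 zmax 0.025
tin 384 mean [ 0.6317 -0.3641  0.0538] med [ 0.6313 -0.3639  0.0543] rect [ 632. -365.] [46. 47.] 48.0 zmax 0.06
pan 483 mean [ 0.348  -0.1307  0.0269] med [ 0.3373 -0.1243  0.0269] rect [ 350. -131.] [ 81. 118.] 43.7 zmax 0.037
tumbler 232 mean [0.4179 0.4429 0.0819] med [0.4181 0.447  0.0825] rect [418. 441.] [64. 62.] 18.7 zmax 0.088
tab 71 mean [0.5716 0.2043 0.0765] med [0.5642 0.2061 0.0744] rect [576. 195.] [43. 36.] 90.0 zmax 0.09
tab 75 mean [0.5751 0.1292 0.0764] med [0.5671 0.1296 0.0747] rect [578. 126.] [33. 51.] 0.4 zmax 0.089
tab 66 mean [0.5702 0.0647 0.0735] med [0.5673 0.0635 0.0734] rect [580.  69.] [44. 20.] 27.5 zmax 0.085
```

View pics/topc.png

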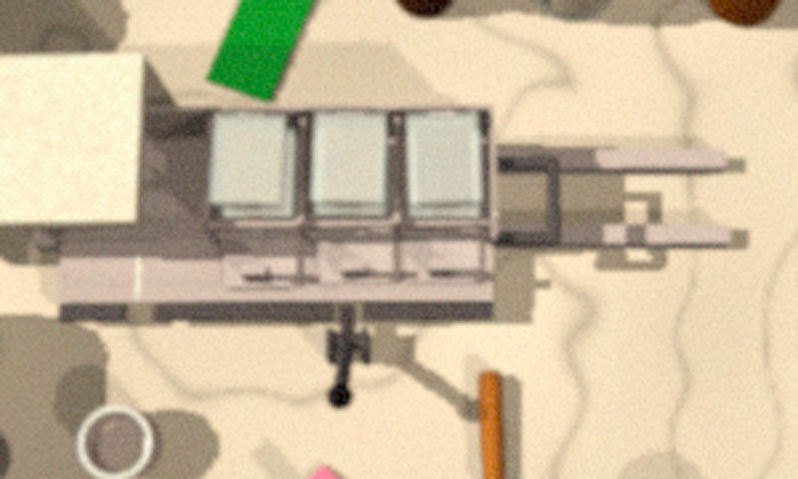

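View pics/scenec.png

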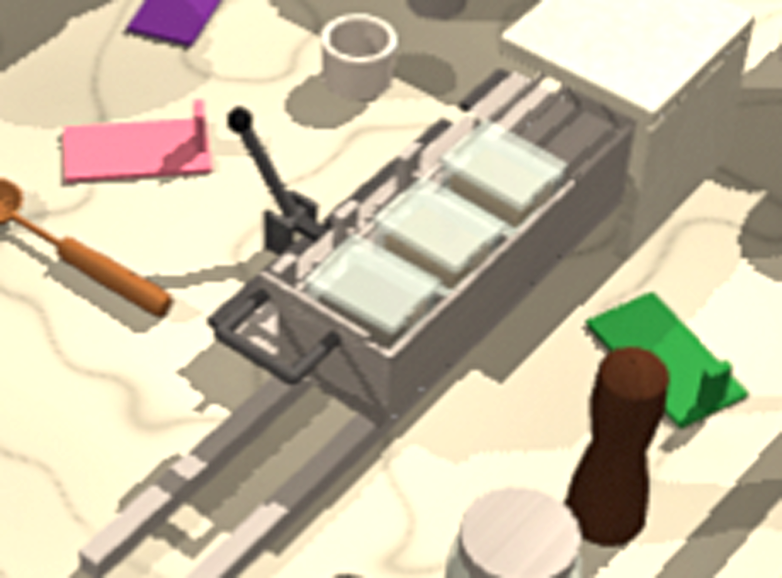

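```bash
cat >> h.py <<'E'
def RD(yaw=0,tilt=0,flip=False):
    """tool down; closing axis along world y turned by yaw(deg); tilt(deg) leans the body to -x"""
    s=-1 if flip else 1
    y=np.array([0,s,0.]);z=np.array([0,0,-1.]);R=np.c_[np.cross(y,z),y,z]
    t=np.radians(tilt);Ry=np.array([[np.cos(t),0,np.sin(t)],[0,1,0],[-np.sin(t),0,np.cos(t)]]).T
    a=np.radians(yaw);Rz=np.array([[np.cos(a),-np.sin(a),0],[np.sin(a),np.cos(a),0],[0,0,1]])
    return Rz@Ry@R
def opening(mm): robot.move_gripper(mm/88)
def push(d,dist,lim,step=.004,speed=.06):
    d=np.array(d,float);f0=np.array(robot.read_force());p0=np.array(robot.read_position());n=0;f=0
    while n<dist:
        n=min(n+step,dist);robot.servo_line((p0+d*n).tolist(),speed=speed);f=-(np.array(robot.read_force())-f0)@d
        if f>lim:break
    print('push',round(n,4),'F',round(float(f),1),np.round(robot.read_position(),4),'t',robot.read_t());return n
E
python3 - <<'E'
from h import *
print(np.round(robot.camera_info('wrist')['T_tool_cam'],3).tolist(),robot.camera_info('wrist')['vfov'])
print(np.round(robot.read_tcp_rot(),2).tolist())
C=cam('top')
for n,uv,z in [('handle',(358,195),.093),('ball',(278,267.5),.094),('tub TL',(470,220),.045),('tub TR',(547,221),.045),('tub BL',(474,338),.045),('tub BR',(551,338),.045),('ram',(193.5,287),.042),('spoon top',(335,262),.012),('spoon bowl',(338,341),.012),('line',(201.5,225),.05)]:
    print(n,onplane(C,uv,z)[0].round(4))
for fl in (0,1):
    R=RD(flip=fl)
    for p in [(.42,.138,.09),(.62,-.198,.07),(.64,.14,.05),(.34,-.40,.03),(.5,.13,.4)]:
        q=robot.ik(list(p),R.tolist()); print(fl,p,None if q is None else np.round(q))
E
```

```text
[[0.001, -0.95, -0.313, 0.085], [1.0, 0.001, 0.0, 0.001], [0.0, -0.313, 0.95, -0.158], [0.0, 0.0, 0.0, 1.0]] 61.39930445358252
[[0.97, -0.24, -0.0], [-0.24, -0.97, -0.0], [0.0, 0.0, -1.0]]
handle [ 0.614  -0.0239  0.093 ]
ball [0.4643 0.136  0.094 ]
tub TL [ 0.5745 -0.27    0.045 ]
tub TR [ 0.5742 -0.4431  0.045 ]
tub BL [ 0.3251 -0.2672  0.045 ]
tub BR [ 0.3232 -0.4339  0.045 ]
ram [0.4273 0.3168 0.042 ]
spoon top [0.4859 0.0197 0.012 ]
spoon bowl [0.3177 0.0131 0.012 ]
line [0.558  0.3041 0.05  ]
0 (0.42, 0.138, 0.09) [  44.    7.  -38.   -0.  -45. -134.]
0 (0.62, -0.198, 0.07) [ -1.  26. -13.   0. -51. -89.]
0 (0.64, 0.14, 0.05) [  29.   27.  -14.    0.  -49. -119.]
0 (0.34, -0.4, 0.03) [-28.  19. -32.   0. -39. -62.]
0 (0.5, 0.13, 0.4) [  36.    2.   -1.    0.  -87. -126.]
1 (0.42, 0.138, 0.09) [ 44.   7. -38.   0. -45.  46.]
1 (0.62, -0.198, 0.07) [ -1.  26. -13.   0. -51.  91.]
1 (0.64, 0.14, 0.05) [ 29.  27. -14.   0. -49.  61.]
1 (0.34, -0.4, 0.03) [-28.  19. -32.   0. -39. 118.]
1 (0.5, 0.13, 0.4) [ 36.   2.  -1.   0. -87.  54.]
```

```bash
python3 - <<'E'
from h import *
R=RD().tolist()
t=robot.read_t()
robot.goto([.415,.137,.2],R);print(robot.read_t()-t)
robot.move_gripper(0);robot.servo_line([.415,.137,.088],speed=.2)
push([1,0,0],.125,8,step=.005,speed=.08)
robot.servo_line([.44,.137,.15],speed=.2)
robot.goto([.50,.08,.34],R);robot.dwell(.2)
C,im,d,P=snap('wrist','w1.png');np.savez('w1.npz',im=im,P=P);print(robot.read_t())
E
```

```text
2.0667
push 0.1 F 16.7 [0.5121 0.1369 0.088 ] t 9.3
11.025
```

View pics/w1.png

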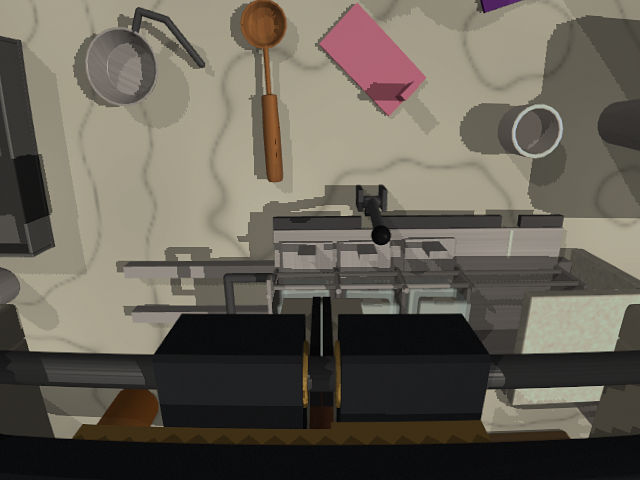

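```bash
python3 - <<'E'
from h import *
C=cam('wrist')
print('handle',onplane(C,[(229,275),(229,312)],.093).round(4).tolist())
print('ball',onplane(C,(381,235),.109).round(4),'sillL/R',onplane(C,[(273,228),(566,232)],.05).round(4).tolist())
print('tub edge',onplane(C,[(52,247),(18,40)],.045).round(4).tolist(),'ram',onplane(C,(537,131),.042).round(4))
P=np.load('w1.npz')['P']
p=P[265:315,218:240].reshape(-1,3);p=p[(p[:,2]>.08)&(p[:,2]<.1)];print(len(p),p.min(0).round(3),p.max(0).round(3),np.median(p,0).round(4))
E
```

```text
handle [[0.5807, -0.0206, 0.093], [0.6253, -0.0238, 0.093]]
ball [[0.5307 0.1389 0.109 ]] sillL/R [[0.54, 0.0237, 0.05], [0.5438, 0.3686, 0.05]]
tub edge [[0.5651, -0.2492, 0.045], [0.3314, -0.2466, 0.045]] ram [[0.4293 0.3189 0.042 ]]
446 [ 0.58  -0.029  0.085] [ 0.629 -0.01   0.094] [ 0.5984 -0.0217  0.0913]
```

```bash
python3 - <<'E'
from h import *
R=RD(-.6).tolist()
robot.goto([.610,-.0245,.16],R);opening(32)
robot.servo_line([.610,-.0245,.069],speed=.15);robot.move_gripper(0)
print('w',robot.read_grip_width()*88,robot.read_force())
p=np.array(robot.read_position())
robot.servo_line((p+[-.0019,-.17,0]).tolist(),speed=.08)
print(robot.read_position(),robot.read_force(),robot.read_grip_width()*88,robot.read_t())
C,im,d,P=snap('top','top1.png');np.savez('top1.npz',im=im,P=P)
c=np.clip(cv2.resize(im[130:290,150:430],None,fx=2.8,fy=2.8,interpolation=cv2.INTER_CUBIC)*1.7,0,255).astype(np.uint8);cv2.imwrite('pics/top1c.png',c[:,:,::-1])
E
```

```text
w 9.200468488575956 [-0.68869343  0.94007785  4.91111453]
[ 0.61233808 -0.19529464  0.06981715] [13.8760477   0.21694604 -6.21131942] 8.951630139130517 16.25
```

View pics/top1c.png

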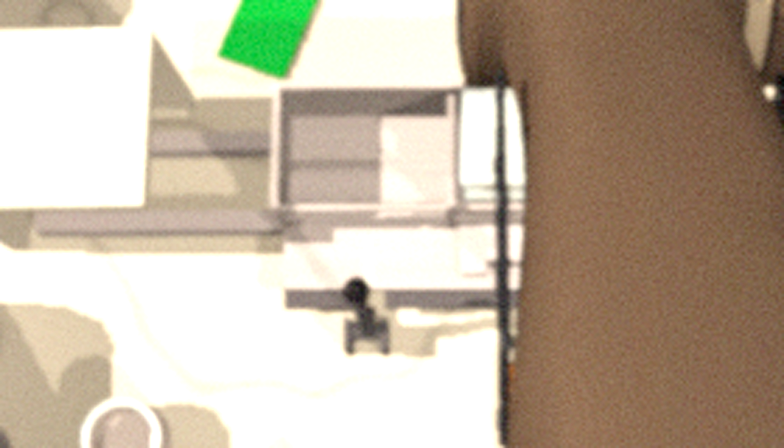

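```bash
python3 - <<'E'
from h import *
R=RD(.8).tolist()
robot.dwell(.3);opening(34);p=np.array(robot.read_position());print(p,robot.read_force())
robot.servo_line([p[0],p[1],.2],speed=.25)
robot.goto([.568,.137,.2],R);robot.move_gripper(0)
robot.servo_line([.568,.137,.089],speed=.2)
push([-1,0,0],.1,8,step=.004,speed=.08)
p=np.array(robot.read_position());robot.servo_line([p[0]+.015,p[1],.2],speed=.25)
robot.goto([.48,-.02,.34],R);opening(28);robot.dwell(.2)
C,im,d,P=snap('wrist','w2.png');np.savez('w2.npz',im=im,P=P,**{k:np.array(v) for k,v in C.items()});print(robot.read_t())
E
```

```text
[ 0.60841087 -0.19440519  0.06970627] [-0.47607605 -0.54414437  0.44005114]
push 0.092 F 20.6 [0.481  0.1386 0.0908] t 26.4167
28.8167
```

View pics/w2.png

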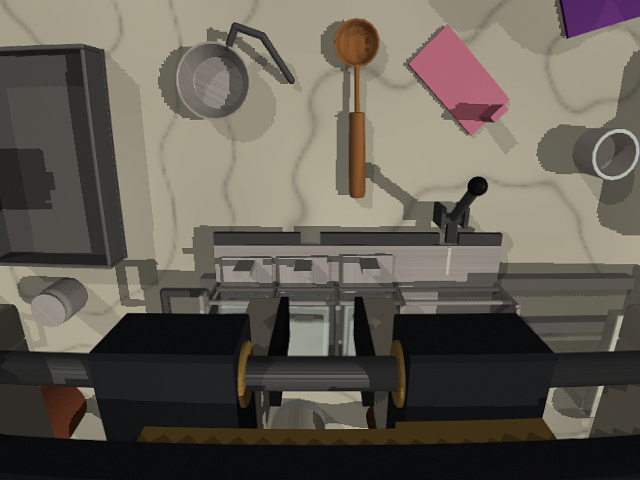

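```bash
python3 - <<'E'
from h import *
D=np.load('w2.npz');im=D['im'];P=D['P'];C={k:D[k] for k in('f','cx','cy','k1','M')}
c=np.clip(cv2.resize(im[225:315,190:450],None,fx=3,fy=3,interpolation=cv2.INTER_CUBIC)*1.5,0,255).astype(np.uint8);cv2.imwrite('pics/w2c.png',c[:,:,::-1])
print('ball',onplane(C,(478,187),.094).round(4))
for v in (252,258,264,270,276):
    print(v,[(u,*(P[v,u]*1000).round().astype(int)[[0,1,2]]) for u in range(206,400,6)])
E
```

```text
ball [[0.4629 0.1381 0.094 ]]
252 [(206, np.int64(570), np.int64(-170), np.int64(0)), (212, np.int64(570), np.int64(-163), np.int64(-1)), (218, np.int64(558), np.int64(-146), np.int64(32)), (224, np.int64(558), np.int64(-139), np.int64(33)), (230, np.int64(558), np.int64(-131), np.int64(32)), (236, np.int64(557), np.int64(-124), np.int64(34)), (242, np.int64(558), np.int64(-117), np.int64(31)), (248, np.int64(557), np.int64(-109), np.int64(33)), (254, np.int64(557), np.int64(-102), np.int64(34)), (260, np.int64(558), np.int64(-95), np.int64(32)), (266, np.int64(558), np.int64(-87), np.int64(31)), (272, np.int64(557), np.int64(-80), np.int64(33)), (278, np.int64(557), np.int64(-72), np.int64(33)), (284, np.int64(557), np.int64(-65), np.int64(33)), (290, np.int64(557), np.int64(-58), np.int64(31)), (296, np.int64(556), np.int64(-50), np.int64(34)), (302, np.int64(556), np.int64(-43), np.int64(33)), (308, np.int64(556), np.int64(-36), np.int64(33)), (314, np.int64(556), np.int64(-29), np.int64(33)), (320, np.int64(556), np.int64(-21), np.int64(34)), (326, np.int64(556), np.int64(-14), n
[... 6804 characters left out ...]
.int64(586), np.int64(-14), np.int64(36)), (332, np.int64(587), np.int64(-6), np.int64(33)), (338, np.int64(587), np.int64(1), np.int64(33)), (344, np.int64(585), np.int64(8), np.int64(39)), (350, np.int64(585), np.int64(16), np.int64(38)), (356, np.int64(585), np.int64(23), np.int64(39)), (362, np.int64(585), np.int64(31), np.int64(37)), (368, np.int64(584), np.int64(38), np.int64(38)), (374, np.int64(584), np.int64(45), np.int64(40)), (380, np.int64(584), np.int64(53), np.int64(38)), (386, np.int64(584), np.int64(60), np.int64(38)), (392, np.int64(586), np.int64(69), np.int64(33)), (398, np.int64(586), np.int64(76), np.int64(33))]<stdin>:6: RuntimeWarning: invalid value encountered in cast
```

View pics/w2c.png

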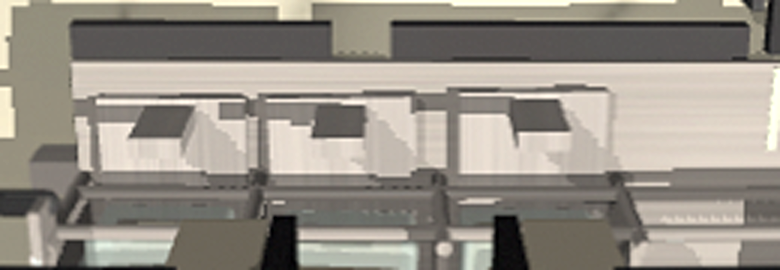

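```bash
python3 - <<'E'
from h import *
D=np.load('w2.npz');im=D['im'];P=D['P'];T=np.load('top0.npz')['P']
for a,b in[(225,262),(285,320),(350,395)]:
    p=P[250:290,a:b].reshape(-1,3);p=p[(p[:,2]>.0715)&(p[:,2]<.08)];print('tab',len(p),p.min(0).round(4),p.max(0).round(4),((p.min(0)+p.max(0))/2).round(4), cv2.minAreaRect((p[:,:2]*1000).astype(np.float32)))
def ext(p,n):
    p=p[(p[:,2]>.039)&(p[:,2]<.049)];print(n,len(p),np.percentile(p,[.5,3,97,99.5],axis=0).round(4)[:,:2].tolist())
ext(P[30:275,0:135].reshape(-1,3),'wrist rim');ext(T[212:345,462:560].reshape(-1,3),'top rim')
t=T[230:330,480:540].reshape(-1,3);t=t[t[:,2]<.015];print('tub floor',np.percentile(t,[1,99],axis=0).round(4).tolist())
E
```

```text
tab 137 [ 0.5648 -0.1205  0.0715] [ 0.5739 -0.1002  0.0771] [ 0.5693 -0.1104  0.0743] ((569.2802124023438, -110.31963348388672), (9.05080795288086, 20.244678497314453), 1.568679928779602)
tab 142 [ 0.5634 -0.0505  0.0719] [ 0.5729 -0.0312  0.0766] [ 0.5682 -0.0409  0.0742] ((568.387939453125, -40.8248405456543), (9.200911521911621, 19.476226806640625), 2.1874732971191406)
tab 141 [0.56   0.0272 0.0716] [0.5691 0.0468 0.0766] [0.5646 0.037  0.0741] ((564.568359375, 36.99017333984375), (9.018010139465332, 19.578691482543945), 0.8297736048698425)
wrist rim 2265 [[0.3221, -0.4233], [0.323, -0.4071], [0.5761, -0.2757], [0.5769, -0.2752]]
top rim 1083 [[0.322, -0.4436], [0.3233, -0.4424], [0.5775, -0.276], [0.5781, -0.2754]]
tub floor [[0.3429, -0.4373, 0.0006], [0.56, -0.299, 0.009]]
```

```bash
cat > tray.py <<'E'
from h import *
def tray(tab,yaw,dest):
    R=RD(yaw,5).tolist(); x,y=tab[0]+.001,tab[1]; t=robot.read_t()
    robot.goto([x,y,.14],R);opening(34)
    robot.servo_line([x,y,.051],speed=.12);robot.move_gripper(0)
    print('w',round(robot.read_grip_width()*88,1),np.round(robot.read_force(),1))
    robot.servo_line([x-.092,y-.0013,.0515],speed=.06)
    print('pulled w',round(robot.read_grip_width()*88,1),np.round(robot.read_force(),1),np.round(robot.read_position(),4))
    robot.servo_line([x-.092,y-.0013,.16],speed=.15)
    R=RD(0,5).tolist();d=[dest[0]-.0495+.001,dest[1]]
    robot.goto(d+[.14],R);robot.servo_line(d+[.026],speed=.12)
    print('above',np.round(robot.read_force(),1),robot.read_t());
E
python3 - <<'E'
from tray import *
tray((.5646,.037),.8,(.389,-.322))
snap('wrist','w3.png');C,im,d,P=snap('scene')
cv2.imwrite('pics/s3.png',cv2.resize(im[60:420,60:560],None,fx=1.5,fy=1.5)[:,:,::-1])
E
```

```text
w 19.9 [-1.4  1.5  5.2]
pulled w 19.8 [-1.4  0.8  1.8] [0.4732 0.0355 0.0512]
above [ 0.5  0.2 -1.8] 36.4833
```

View pics/s3.png

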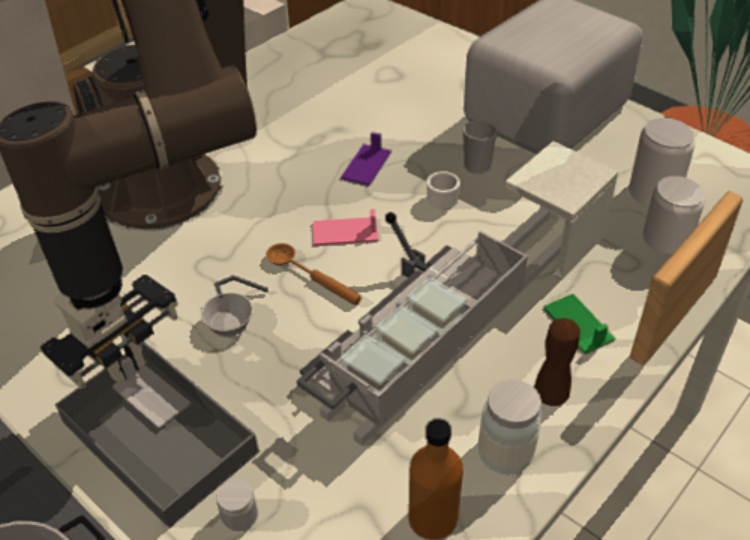

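```bash
cat >> tray.py <<'E'
def drop():
    push([0,0,-1],.008,5,step=.002,speed=.04)
    opening(32);p=np.array(robot.read_position());robot.servo_line([p[0],p[1],.14],speed=.2)
E
python3 - <<'E'
from tray import *
drop()
tray((.5684,-.0408),1.5,(.389,-.396));drop()
tray((.5693,-.1103),1.2,(.512,-.359));drop()
robot.goto([.45,.0,.35],RD().tolist());robot.dwell(.2)
C,im,d,P=snap('top','top4.png');np.savez('top4.npz',im=im,P=P);print(robot.read_t())
s=snap('scene')[1];cv2.imwrite('pics/s4.png',cv2.resize(s[140:420,60:480],None,fx=1.8,fy=1.8)[:,:,::-1])
p=P[265:310,165:220].reshape(-1,3);p=p[(p[:,2]>.036)&(p[:,2]<.06)];print('ram',len(p),((p.min(0)+p.max(0))/2).round(4),np.ptp(p,0).round(4))
E
```

```text
push 0.006 F 21.7 [ 0.3412 -0.3223  0.022 ] t 37.3333
w 19.6 [-1.9  1.6  5.7]
pulled w 19.7 [-1.4  0.5  1.9] [ 0.4769 -0.0423  0.0512]
above [-0.  -0.3 -1. ] 46.5833
push 0.006 F 20.5 [ 0.3413 -0.3964  0.0222] t 47.3333
w 19.7 [-1.6  1.4  5.2]
pulled w 19.9 [-1.1 -0.   2.6] [ 0.4778 -0.1117  0.0512]
above [ 0.2  0.6 -0.9] 56.1667
push 0.006 F 18.0 [ 0.4644 -0.3593  0.0226] t 56.9167
59.95Traceback (most recent call last):
  File "<stdin>", line 8, in <module>
    return umr_minimum(a, axis, None, out, keepdims, initial, where)
ValueError: zero-size array to reduction operation minimum which has no identity
```

View pics/s4.png

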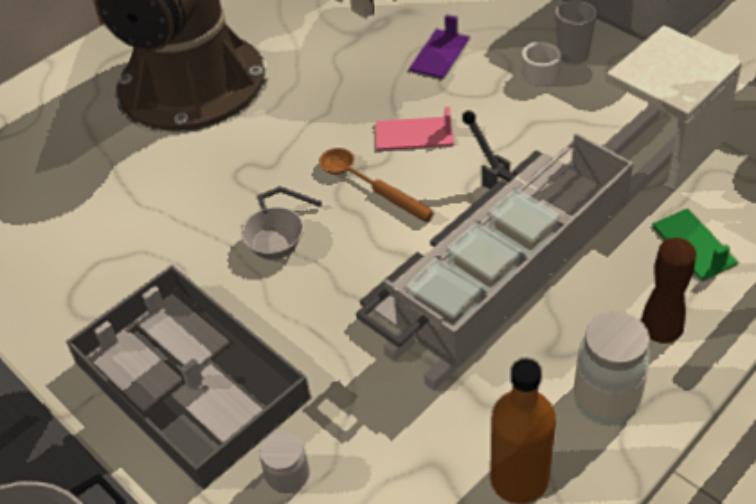

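View pics/top4.png

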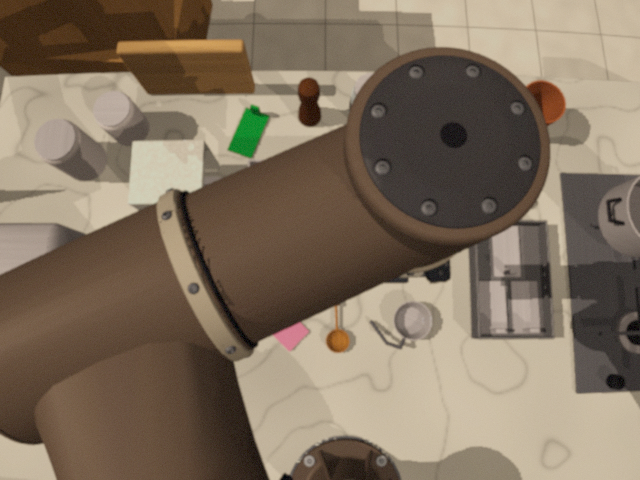

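```bash
cat > ram.py <<'E'
from h import *
def ramekin(P,im,box=None):
    m=(P[:,:,2]>.034)&(P[:,:,2]<.048)&(P[:,:,0]>.3)&(P[:,:,0]<.52)&(P[:,:,1]>.2)&(P[:,:,1]<.43)
    n,l,st,c=cv2.connectedComponentsWithStats(m.astype(np.uint8),connectivity=8)
    for k in range(1,n):
        if st[k,4]>40:
            p=P[l==k];(cx,cy),r=cv2.minEnclosingCircle((p[:,:2]*1000).astype(np.float32));print('cand',st[k].tolist(),round(cx),round(cy),round(r,1),p[:,2].max().round(3),cv2.mean(im,(l==k).astype(np.uint8))[:3])
    q=P[(P[:,:,2]>.07)&(P[:,:,2]<.095)&(P[:,:,0]<.5)&(P[:,:,1]>.36)];
    if len(q): print('tumbler',len(q),((q.min(0)+q.max(0))/2).round(3),np.ptp(q,0).round(3))
E
python3 - <<'E'
from ram import *
C,im,d,P=snap('scene');ramekin(P,im)
robot.goto([.46,.30,.30],RD().tolist());robot.dwell(.2)
C,im,d,P=snap('wrist','w5.png');ramekin(P,im);print(robot.read_t())
E
```

```text
cand [369, 158, 15, 9, 55] 425 422 22.6 0.048 (78.9090909090909, 72.65454545454546, 66.21818181818182)
cand [350, 163, 21, 16, 151] 413 367 34.4 0.046 (142.53642384105962, 132.32450331125827, 117.62251655629139)
tumbler 1372 [0.014 1.176 0.082] [0.97  1.542 0.025]
cand [360, 119, 59, 59, 933] 409 367 30.0 0.044 (144.7427652733119, 143.2443729903537, 132.35262593783494)
cand [433, 132, 21, 46, 120] 415 425 22.9 0.048 (59.85, 57.025, 54.016666666666666)
tumbler 4624 [0.4   0.484 0.082] [0.201 0.15  0.025]
61.4667
```

View pics/w5.png

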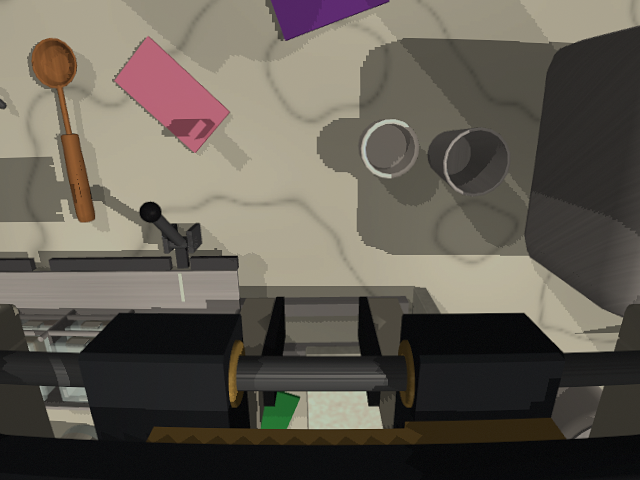

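```bash
python3 - <<'E'
from ram import *
D=np.load('top1.npz');P=D['P'];C=cam('top')
print('end wall outer/inner',onplane(C,[(248,185),(252,185)],.1).round(4).tolist())
m=P[155:215,225:340].reshape(-1,3)
w=m[(m[:,2]>.09)&(m[:,2]<.104)&(m[:,1]>.17)];print('endwall',len(w),np.percentile(w,[2,50,98],axis=0).round(4).tolist())
w=m[(m[:,2]>.09)&(m[:,2]<.104)&(m[:,1]<.18)&(m[:,1]>.09)];print('back/front',len(w),np.percentile(w,[2,50,98],axis=0).round(4).tolist())
w=m[(m[:,2]>.076)&(m[:,2]<.09)&(m[:,0]>.61)&(m[:,0]<.67)&(m[:,1]<.11)];print('div',len(w),np.percentile(w,[2,50,98],axis=0).round(4).tolist())
w=m[(m[:,2]>.03)&(m[:,2]<.038)];print('floor',len(w),np.percentile(w,[1,50,99],axis=0).round(4).tolist())
print(robot.ik([.409,.367,.018],RD(90,5).tolist()),robot.ik([.64,.142,.053],RD(.8,5).tolist()))
E
```

```text
end wall outer/inner [[0.6314, 0.2002, 0.1], [0.6315, 0.192, 0.1]]
endwall 170 [[0.5943, 0.1718, 0.0906], [0.6617, 0.1987, 0.0985], [0.6876, 0.2022, 0.1027]]
back/front 159 [[0.6105, 0.0932, 0.0904], [0.6852, 0.1364, 0.098], [0.6883, 0.1782, 0.1015]]
div 57 [[0.6112, 0.0667, 0.0804], [0.6394, 0.0726, 0.0828], [0.669, 0.0747, 0.0872]]
floor 2214 [[0.5866, 0.0469, 0.0302], [0.6403, 0.1336, 0.0334], [0.6843, 0.1979, 0.0376]]
[ 60.47446901  20.41991034 -30.30903084  -4.29523252 -34.99336922
 -57.04714711] [  31.00431227   24.85858023  -19.5051513     3.80354058  -41.37496498
 -122.96543481]
```

```bash
python3 - <<'E'
from ram import *
R=RD(90,5).tolist();x,y=.409,.3685
robot.goto([x,y,.15],R);opening(82)
robot.servo_line([x,y,.0185],speed=.12);robot.move_gripper(0)
print('w',robot.read_grip_width()*88,np.round(robot.read_force(),1))
robot.servo_line([x,y,.19],speed=.15)
R=RD(.8,5).tolist();x,y=.6415,.1395
robot.goto([x,y,.19],R);robot.servo_line([x,y,.07],speed=.12)
print('w',robot.read_grip_width()*88,np.round(robot.read_force(),1))
robot.servo_line([x,y,.056],speed=.06)
push([0,0,-1],.008,4,step=.001,speed=.03)
opening(67);robot.servo_line([x,y,.2],speed=.15)
robot.goto([.45,.25,.35],RD().tolist());robot.dwell(.2);print(robot.read_t())
C,im,d,P=snap('scene');cv2.imwrite('pics/s6.png',cv2.resize(im[140:420,60:480],None,fx=1.8,fy=1.8)[:,:,::-1])
m=(P[:,:,2]>.07)&(P[:,:,2]<.081)&(P[:,:,0]>.60)&(P[:,:,0]<.68)&(P[:,:,1]>.09)&(P[:,:,1]<.19);p=P[m];print(len(p),np.percentile(p,[1,50,99],axis=0).round(3).tolist())
E
```

```text
w 59.74819634643961 [-0.8 -0.4  4. ]
w 59.64208082921415 [-0.2 -0.1 -1.3]
push 0.003 F 4.1 [0.6414 0.1394 0.053 ] t 70.3333
73.1167
173 [[0.616, 0.109, 0.07], [0.641, 0.139, 0.074], [0.672, 0.167, 0.08]]
```

View pics/s6.png

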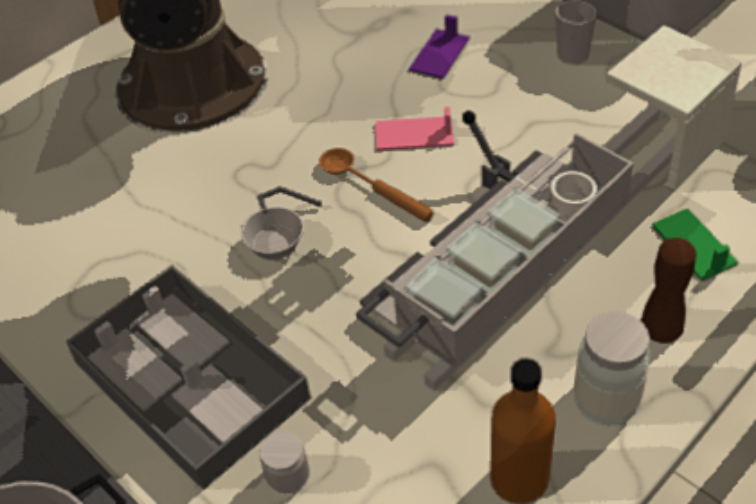

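```bash
python3 - <<'E'
from h import *
R=RD(.8).tolist()
robot.goto([.415,.138,.2],R);robot.move_gripper(0);robot.servo_line([.415,.138,.088],speed=.2)
push([1,0,0],.125,8,step=.005,speed=.08)
robot.servo_line([.44,.138,.15],speed=.2);robot.servo_line([.44,.138,.2],speed=.2)
robot.goto([.609,-.195,.16],R);opening(34);robot.servo_line([.609,-.195,.069],speed=.15);robot.move_gripper(0)
print('w',robot.read_grip_width()*88,np.round(robot.read_force(),1));p=np.array(robot.read_position())
robot.servo_line((p+[-.0021,.155,0]).tolist(),speed=.06);print(np.round(robot.read_position(),4),np.round(robot.read_force(),1))
push([-.014,1,0],.022,9,step=.002,speed=.04)
robot.dwell(.2);opening(34);p=robot.read_position();print(np.round(p,4));robot.servo_line([p[0],p[1],.2],speed=.25)
robot.goto([.568,.138,.2],R);robot.move_gripper(0);robot.servo_line([.568,.138,.1],speed=.2)
push([-1,0,0],.1,8,step=.004,speed=.08)
p=robot.read_position();robot.servo_line([p[0]+.015,p[1],.2],speed=.25)
robot.movej([92.367,20.546,0.682,0,-70.136,-16.507]);print(robot.read_t())
C,im,d,P=snap('scene');cv2.imwrite('pics/s7.png',cv2.resize(im[140:420,60:480],None,fx=1.8,fy=1.8)[:,:,::-1])
C,im,d,P=snap('top')
for n,u,z in[('ball',(268,288,258,280),(.06,.2)),('handle',(330,375,160,235),(.084,.1))]:
    q=P[u[2]:u[3],u[0]:u[1]].reshape(-1,3);q=q[(q[:,2]>z[0])&(q[:,2]<z[1])];print(n,len(q),q.mean(0).round(4),q.max(0).round(4),q.min(0).round(4))
E
```

```text
push 0.1 F 17.3 [0.5122 0.138  0.0881] t 80.825
w 8.925946619840436 [-0.7  1.   5.4]
[ 0.6074 -0.0401  0.0696] [ 3.6 -1.   2.6]
push 0.02 F 13.9 [ 0.6071 -0.0226  0.0696] t 90.5583
[ 0.607  -0.0199  0.0695]
push 0.1 F 7.0 [0.4718 0.1399 0.1029] t 100.4417
103.1667
ball 116 [0.4675 0.1376 0.092 ] [0.4873 0.1479 0.1054] [0.4529 0.1296 0.0628]
handle 396 [ 0.6177 -0.0045  0.0914] [0.6871 0.0335 0.0999] [ 0.5801 -0.0285  0.0851]
```

View pics/s7.png

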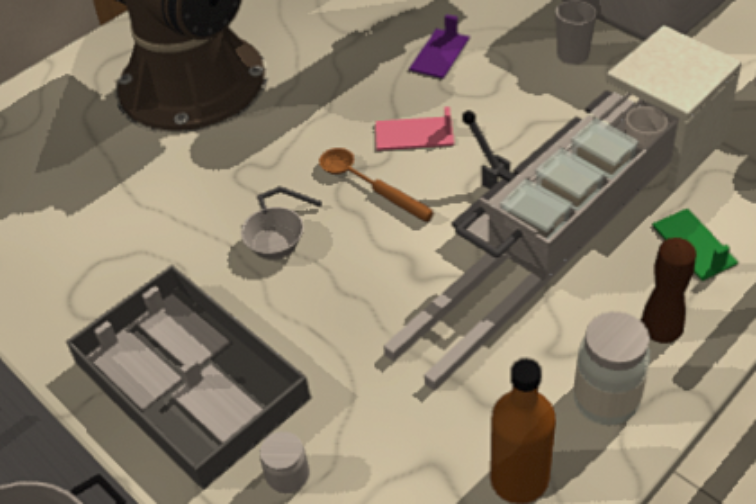

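```bash
python3 -c "
from rig import robot
print(robot.job_done())"
```

```text
the job is handed in; nothing more can be done
None
```

I handed the job in at about 103 s of the 208 s allowed. In the last pictures the basket is home and locked, all three trays lie flat in the tub, the ramekin is upright in its bay, and the stacks and bystanders are in place; the hand-in call gave no verdict.

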